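# Unpile the thread and wax and lay out the stitching caddy

## Task

Clear up the pile for stitching: stand the red spool in the dish lined with red, stand the tan spool in the dish lined with tan, and set the wax cake flat inside the black ring of the caddy; last, lay the blue knife centrally in the notches of the caddy's two posts, so that it bridges the wax. Do not let the spools or the wax topple or roll over, leave the black spool and the tack tin where they are, and let go of everything.

Things in the scene. Friction and masses are not known exactly. Their poses are not given: they have to be found in the camera images.
- red_spool: Small wooden spool wound with red thread, upright, 36 mm across, 40 mm tall; at the start on top of the tan spool. Origin: centre of its underside, z up. Both flanges are 36 mm across and 6 mm thick, the winding between them about 32 mm.
- tan_spool: Larger wooden spool wound with tan thread, upright, 46 mm across, 52 mm tall; at the start it stands on the wax cake. Origin: centre of its underside, z up. Flanges 46 mm across and 7 mm thick, the winding about 41 mm.
- wax_cake: Round yellow-brown cake of beeswax, 58 mm across, 19 mm thick, flat on the bench under the spools. Origin: centre of its underside, z up.
- blue_knife: Blue plastic-handled craft knife, 164 mm long (along its own y), 24 mm wide (x), 18 mm thick, lying flat. Its body, 149 mm long, reaches from y = -82 to +67 mm; a thin tip follows to +82. Origin: middle of its length and width, 2 mm below the face it rests on. Grip it across x.
- red_dish: Fixed low dark wooden dish, 78 mm across, with a round recess 52 mm across lined in red. Origin: centre of its underside. Recess floor 6 mm, rim 11 mm above the bench.
- tan_dish: Fixed low dark wooden dish, 88 mm across, with a round recess 62 mm across lined in tan. Origin: centre of its underside. Recess floor 6 mm, rim 11 mm above the bench.
- caddy: Fixed metal slab, 140 (own y) x 92 (x) x 8 mm. In its middle a black ring for the wax: 72 mm inside, floor 8 mm, ring top 12 mm above the bench. Near each end, centred 58 mm from the middle, a pale wooden post (14 mm along y, 52 along x) with an open-topped notch 40 mm wide in x: floor 43 mm, prong tops 61 mm up. The knife lies in both, along y, either way round. Origin: centre of the underside.
- black_spool: Wooden spool wound with black thread, 40 mm across, 45 mm tall, upright; a bystander, to be left alone. Origin: centre of its underside.
- tack_tin: Flat dark green tin, 87 x 118 x 29 mm, closed; a bystander. Origin: centre of its underside.
Things that resemble listed ones, but are neither listed nor needed, are in the scene too. What is shaped like the red_spool but yellow is not meant.

How it is judged (in metres and radians):
At the end, for the whole second after the job is handed in: Red spool upright on the floor of the red-lined dish and tan spool on that of the tan-lined dish (within 11 mm of its centre), wax flat inside the caddy's ring (within 10 mm), the knife down in both notches across it (within 12 mm sideways, 15 mm lengthways of the middle); all at rest (horizontal distance between red_spool and red_dish below 0.011 m and height (world z) of each of red_spool, tan_spool below 0.01 m and angle between each of red_spool, tan_spool, wax_cake's own z axis and vertical below 0.1 rad and horizontal distance between tan_spool and tan_dish below 0.011 m and horizontal distance between wax_cake and caddy below 0.01 m and height (world z) of wax_cake below 0.011 m and x of blue_knife in the frame of caddy between -0.012 and 0.012 m and y of blue_knife in the frame of caddy between -0.015 and 0.015 m and height (world z) of blue_knife between 0.036 and 0.05 m and angle between the y axis of blue_knife and the y axis of caddy, either way round below 0.25 rad and linear speed of each of red_spool, tan_spool, wax_cake, blue_knife below 0.02 m/s); the robot touches nothing.
It fails at once if a spool or the wax cake topples or rolls over (angle between any of red_spool, tan_spool, wax_cake's own z axis and vertical above 1 rad).
It fails at once if the black spool or the tack tin is moved from its place (2 cm) or knocked over (distance of any of black_spool, tack_tin from where it was at the start of the episode above 0.02 m or angle between black_spool's own z axis and vertical above 0.5 rad).
It also fails if it takes over 120 s, if anything falls off the work surface, if the arm or the gripper's body presses on something with over 40 N, if the wrist force passes 120 N, or if a joint passes its speed limit or range.

## Robot

A 7-joint arm with a two-finger parallel gripper is mounted at the origin on a cart in front of the work surface, level with it; the furniture and walls round the work are solid. World frame = base frame: x ahead of the robot, y to its left, z up, the work surface at z = 0. Lengths are in mm, angles in rad, forces in N, time in s.
With the tool pointing down it reaches from about 425 to 950 mm from the base axis. Payload 16.7 kg.
Tool frame: the origin (TCP) lies midway between the tips of the shut fingers; the grasp point (between the pads) lies 19 mm behind it (grip_point_offset is the distance from the TCP to the grasp point, in mm); z points along the fingers, y is the line along which they close (so a half turn about z gives the same grasp; the last joint's range is limited). The gripper opens to 94 mm and grips with 3 to 60 N. Pads are 16 mm wide; open, the fingers measure 119 mm over their backs; the gripper's body (75 mm by 177 mm) begins 78 mm behind the grasp point.
Start: joints at [0.977, 0.426, 0.074, 1.606, -0.034, 1.111, -0.067], TCP at [290.402, -609.295, 205.467] pointing down, gripper open.
Joint ranges: [-2.85, 2.85], [-0.5, 2.14], [-1.23, 1.37], [0.21, 2.46], [-1.02, 4.16], [0.16, 2.05], [-2.73, 2.73]. Speed limits (rad/s): [1.89, 1.89, 2.39, 2.39, 3.01, 3.01, 3.01].

## Interface

Orientations are given as a unit quaternion [x, y, z, w].
In Python, from rig import sense, grab_frame, camera_params, finish_job, grip_point_offset gives the robot as it stands.
- The arm moves only by the tool shift_gripper, called after "Call:" by a JSON object that holds its "method" and its "body", one argument or row to a line. Schema: {"type":"object","properties":{"offsets":{"type":"array","items":{"type":"array","prefixItems":[{"type":"number"},{"type":"array","items":{"type":"number"},"minItems":3,"maxItems":3},{"type":"number"}],"minItems":3,"maxItems":3},"minItems":1,"maxItems":10},"only":{"type":"string"},"quiet":{"type":"boolean"},"lines":{"type":"string"}},"required":["offsets"],"additionalProperties":false}. offsets is a list of rows, 1 to 10 of them, each written [opening, [dx, dy, dz], turn]: the finger opening in mm, then dx, dy, dz in shares of the most that a row can go, 1 being 50 mm, then a turn about the tool's z in a scale on which 1.0 is 2 rad; each row shifts and turns the commanded pose from where the row before left it, along the tool's axes as they then stand; what a row does not reach is not made up. A row lasts 1/10 s, in which the tool goes at most 50 mm and 0.15 rad, less where a joint would pass 70% of its speed; a pose out of reach is approached as far as the arm can. The fingers move at their own pace and stop on an object; the grip force is fixed at half the most. Time passes only in rows, so rows that do not move let the fingers close. The tool returns the time, the measured TCP pose, the force, the opening and the grip force at its end. only (a regular expression) keeps the lines of the reply that match it, lines (a string "A,B") keeps lines A to B, and quiet returns only ok. Input that does not fit is refused with a message, and nothing moves.
- sense(): the state, without advancing time (a new reading comes with each control period).
- grab_frame(name): name is "side" or "top" or "wrist"; returns (picture, depth): 384x512x3 uint8, red, green, blue; 384x512 float32, mm along the optical axis (not along the pixel's ray), 0 where there is no reading.
- camera_params(name): a dict with "fov_y" (degrees; the focal length in pixels is half the picture's height over the tangent of half this angle, whatever the lens; pixels are square), "cx", "cy" (the principal point, pixels), "position" and "attitude" of the camera in the world; the wrist camera has in their place "T_tool_cam" (4x4, takes a point from camera to tool coordinates, whose origin is the TCP and whose axes are the flange's). Camera axes: x right, y down, z forward; pixel columns grow to the right and rows downward; lengths in mm; the calibration is good to about 2 mm. A picture is of the moment at which its call begins: read the wrist's pose just before it. camera_params takes no time and is no camera call.
- finish_job(): hands the job in; it is judged then, once.
The state is a dict: "time_s": time; "qpos": joint angles; "joint_vel": joint speeds; "joint_efforts": joint torques, N m; "eef_pos": TCP position; "orientation": TCP orientation; "ft_force": force on the tool from outside, world axes, zero at the start; "ft_torque": the same for the moment, N m; "opening": finger opening in mm; "grip_force": force on a finger pad.
Only numpy, scipy, OpenCV 4.12 (cv2) and the standard library are available. Lean on these libraries where they do the work, as an engineer would, in place of code of your own. Each camera call takes 0.05 s, during which the arm holds its last target. There are 200 camera calls.

## Working session

There is one attempt and no reset: what is moved stays moved. The work goes in short steps, Python scripts to look and compute and a tool call to move; the robot and the scene stay as the last step left them, time stands still between calls to the robot, and variables do not carry over. Pictures are saved under pics/ and viewed, at most 15 in all, crops included, and the job is handed in when it is done.

```bash
mkdir -p pics; ls; cat > h.py <<'E'
import numpy as np, cv2
from scipy.spatial.transform import Rotation as R
from rig import *
def cam(name, s=None):
    p=camera_params(name); f=192/np.tan(np.radians(p['fov_y'])/2)
    if name=='wrist':
        T=np.array(p['T_tool_cam']); Rt=R.from_quat(s['orientation']).as_matrix()
        return f,p['cx'],p['cy'],Rt@T[:3,:3],Rt@T[:3,3]+np.array(s['eef_pos'])
    a=np.array(p['attitude'])
    Rm=a if a.shape==(3,3) else R.from_quat(a).as_matrix()
    return f,p['cx'],p['cy'],Rm,np.array(p['position'])
def ray(c,u,v):
    f,cx,cy,Rm,o=c
    return o,Rm@np.array([(u-cx)/f,(v-cy)/f,1.])
def onz(c,u,v,z):
    o,d=ray(c,u,v); return o+d*(z-o[2])/d[2]
def cloud(c,D):
    f,cx,cy,Rm,o=c; v,u=np.mgrid[:384,:512]
    P=np.stack([(u-cx)/f*D,(v-cy)/f*D,D],-1); return P@Rm.T+o
def shot(name,tag):
    s=sense(); im,D=grab_frame(name); cv2.imwrite(f'pics/{tag}.png',im[:,:,::-1]); np.savez(f'{tag}.npz',im=im,D=D,pos=s['eef_pos'],ori=s['orientation'])
    return im,D,cam(name,s)
def load(name,tag):
    d=np.load(f'{tag}.npz'); return d['im'],d['D'],cam(name,dict(eef_pos=d['pos'],orientation=d['ori']))
E
python3 - <<'E'
from h import *
print(sense()); 
for n in('top','side','wrist'): print(n,camera_params(n))
print(grip_point_offset)
a=shot('top','top0')[0];b=shot('side','side0')[0]
E
```

```text
pics
{'time_s': 0.0, 'qpos': array([ 0.97648204,  0.42674052,  0.07384805,  1.60662707, -0.03412282,
        1.11080793, -0.06708924]), 'joint_vel': array([-1.26370835e-04, -3.32707605e-04,  1.87233103e-03,  9.87836242e-06,
       -8.16572422e-04, -7.96100061e-04, -3.91640773e-04]), 'joint_efforts': array([-7.15311467e-05, -9.35821939e+01,  3.66624556e+00, -4.54188967e+01,
       -4.89942671e-02,  2.01499555e-02,  8.05728928e-05]), 'eef_pos': array([ 290.22785417, -608.9139783 ,  204.76099892]), 'orientation': array([ 9.75372305e-01,  2.20563889e-01, -1.83314399e-04, -6.35867758e-04]), 'ft_force': array([0.09993769, 0.27284826, 0.19322855]), 'ft_torque': array([ 0.00548688, -0.01264707, -0.02059638]), 'grip_force': 0.0, 'opening': 94.4906785620857}
top {'fov_y': 52.508535926881414, 'cx': 255.74077086060927, 'cy': 184.9201575327186, 'position': array([ 495.60792063,  -36.67711015, 1116.3292711 ]), 'attitude': array([-0.70515581,  0.70790433, -0.02477943,  0.03182334])}
side {'fov_y': 55.28712919366903, 'cx': 253.17180317576836, 'cy': 189.2548355695726, 'position': array([122.29258688, 625.07742293, 371.73309479]), 'attitude': array([-0.23531875,  0.78278349, -0.5481986 ,  0.17706886])}
wrist {'fov_y': 62.991765146626975, 'cx': 256.17607286291513, 'cy': 186.8375451323321, 'T_tool_cam': array([[ 1.00235298e-03, -9.63445424e-01, -2.67902799e-01,
         7.78707733e+01],
       [ 9.99999477e-01,  9.11579736e-04,  4.63209532e-04,
        -1.01479016e+00],
       [-2.02062341e-04, -2.67903123e-01,  9.63445834e-01,
        -1.77452544e+02],
       [ 0.00000000e+00,  0.00000000e+00,  0.00000000e+00,
         1.00000000e+00]])}
18.8
```

View pics/top0.png

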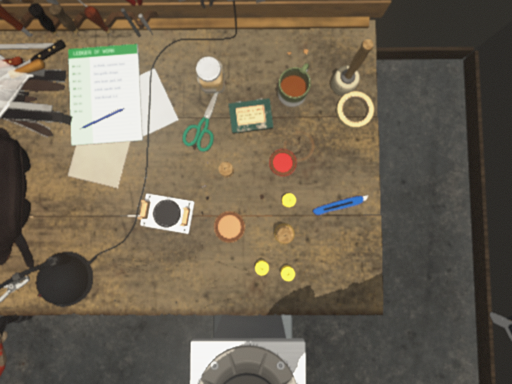

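View pics/side0.png

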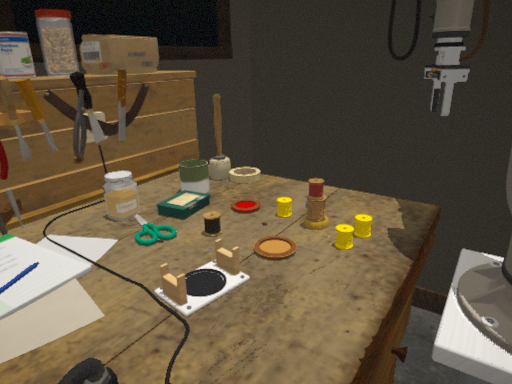

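The top view shows the pile at (285,233), red dish (282,163), tan dish (229,226), caddy (167,213) and knife (341,206). Blue candidates are the knife at (341,206) and the thin pen at (103,118). The first fits: thick body with a pale tip, on the bench. Spools: the pile (285,233) in the side view at (316,188)/(316,208) has red over tan over wax, and the yellow ones at (289,200), (262,268) and (288,273) are decoys. I'll measure and confirm in a crop.

```bash
python3 - <<'E'
from h import *
im,D,c=load('top','top0'); P=cloud(c,D)
hsv=cv2.cvtColor(im,cv2.COLOR_RGB2HSV)
def blob(box,lo,hi,name):
    x0,y0,x1,y1=box; m=np.zeros(D.shape,np.uint8); m[y0:y1,x0:x1]=cv2.inRange(hsv,np.array(lo),np.array(hi))[y0:y1,x0:x1]
    n,l,st,ce=cv2.connectedComponentsWithStats(m); k=1+st[1:,4].argmax(); mm=l==k
    cnt=cv2.findContours((mm*255).astype(np.uint8),0,1)[0][0]
    z=np.median(P[mm][:,2]); rc=cv2.minAreaRect(cnt)
    print(name,st[k],ce[k].round(1),'z',z.round(1),'xy',onz(c,*ce[k],z)[:2].round(1),'rect',[np.round(t,1) for t in rc])
    b=cv2.boxPoints(rc); return b
blob((262,145,302,180),(0,180,100),(8,255,255),'red')
blob((262,145,302,180),(170,180,100),(180,255,255),'red2')
blob((212,210,246,244),(5,80,150),(20,255,255),'tan')
b=blob((305,190,375,220),(100,120,60),(125,255,255),'knife')
print([onz(c,*q,14)[:2].round(0) for q in b])
blob((152,198,182,230),(0,0,0),(180,255,60),'ring')
b=blob((130,185,200,240),(0,0,170),(180,40,255),'slab')
print([onz(c,*q,8)[:2].round(1) for q in b])
# pile by height
m=(P[:,:,2]>90)&(P[:,:,2]<140); m[:, :270]=0;m[:,300:]=0;m[:215]=0;m[255:]=0
print('pile top',P[m].mean(0).round(1),np.median(P[m][:,2]),m.sum(),np.ptp(P[m],axis=0).round(0))
m=(P[:,:,2]>40)&(P[:,:,2]<80); m[:, :200]=0;m[:,250:]=0;m[:150]=0;m[185:]=0
print('black',P[m].mean(0).round(1) if m.any() else None)
v=im[125:300,200:380]; s=load('side','side0')[0][165:270,225:385]
v=cv2.resize(v,None,fx=2.5,fy=2.5,interpolation=2); s=cv2.resize(s,None,fx=2.2,fy=2.2,interpolation=2)
o=np.zeros((440,800,3),np.uint8); o[:v.shape[0],:v.shape[1]]=v; o[:s.shape[0],450:450+s.shape[1]]=s[:,:350]
cv2.imwrite('pics/crop0.png',o[:,:,::-1])
E
```

```text
red [278 154   6   2   8] [280.8 154.4] z 7.2 xy [672.4 -98. ] rect [array([280.5, 154.5]), array([1., 5.]), np.float64(90.0)]Traceback (most recent call last):
  File "<stdin>", line 12, in <module>
  File "<stdin>", line 6, in blob
ValueError: attempt to get argmax of an empty sequence
```

```bash
cat > m.py <<'E'
from h import *
def blob(im,P,c,box,lo,hi,name,z=None):
    hsv=cv2.cvtColor(im,cv2.COLOR_RGB2HSV); hsv[:,:,0]=(hsv[:,:,0].astype(int)+10)%180  # hue shifted by 10
    x0,y0,x1,y1=box; m=np.zeros(im.shape[:2],np.uint8); m[y0:y1,x0:x1]=cv2.inRange(hsv,np.array(lo),np.array(hi))[y0:y1,x0:x1]
    n,l,st,ce=cv2.connectedComponentsWithStats(m)
    if n<2: print(name,'none',hsv[(y0+y1)//2,(x0+x1)//2]); return
    k=1+st[1:,4].argmax(); mm=l==k
    cnt=max(cv2.findContours((mm*255).astype(np.uint8),0,1)[0],key=len)
    zz=np.median(P[mm][:,2]); z=zz if z is None else z; rc=cv2.minAreaRect(cnt)
    print(name,st[k],ce[k].round(1),'z',zz.round(1),'xy',onz(c,*ce[k],z)[:2].round(1),'rectc',onz(c,*rc[0],z)[:2].round(1),'corners',[onz(c,*q,z)[:2].round(0).tolist() for q in cv2.boxPoints(rc)])
E
python3 - <<'E'
from m import *
im,D,c=load('top','top0'); P=cloud(c,D)
B=lambda *a,**k: blob(im,P,c,*a,**k)
B((262,145,302,180),(0,160,100),(18,255,255),'red')
B((212,210,246,244),(12,80,150),(30,200,255),'tan')
B((305,190,375,220),(105,120,60),(135,255,255),'knife')
B((152,198,182,230),(0,0,0),(180,255,60),'ring')
B((130,185,200,240),(0,0,170),(180,40,255),'slab')
m=(P[:,:,2]>90)&(P[:,:,2]<140); m[:, :270]=0;m[:,300:]=0;m[:215]=0;m[255:]=0
print('pile top',P[m].mean(0).round(1),np.median(P[m][:,2]),m.sum(),np.ptp(P[m],axis=0).round(0))
m=(P[:,:,2]>40)&(P[:,:,2]<80); m[:, :215]=0;m[:,240:]=0;m[:155]=0;m[180:]=0
print('black',P[m].mean(0).round(1) if m.any() else None)
v=im[125:300,200:380]; s=load('side','side0')[0][165:270,225:385]
v=cv2.resize(v,None,fx=2.4,fy=2.4,interpolation=2); s=cv2.resize(s,None,fx=2.2,fy=2.2,interpolation=2)
o=np.zeros((440,800,3),np.uint8); o[:v.shape[0],:v.shape[1]]=v; o[:s.shape[0],445:797]=s
cv2.imwrite('pics/crop0.png',o[:,:,::-1])
E
```

```text
red [273 153  20  20 313] [282.4 162.2] z 6.8 xy [ 649.8 -102.7] rectc [ 648.9 -102.8] corners [[677.0, -76.0], [676.0, -130.0], [621.0, -130.0], [622.0, -75.0]]
tan [217 214  25  25 477] [229.  226.1] z 7.2 xy [467.7  50.4] rectc [467.7  50.4] corners [[493.0, 92.0], [509.0, 26.0], [443.0, 9.0], [427.0, 75.0]]
knife [313 196  50  19 335] [338.6 204.7] z 14.7 xy [ 527.1 -259.5] rectc [ 526.4 -256.7] corners [[519.0, -185.0], [555.0, -323.0], [533.0, -329.0], [497.0, -190.0]]
ring none [21 25 83]
slab [140 193  54  41 819] [167.6 213.4] z 8.8 xy [504.4 225.3] rectc [505.3 227.3] corners [[471.0, 305.0], [565.0, 290.0], [540.0, 150.0], [447.0, 165.0]]
pile top [450.1 -98.4 111.6] 112.16121834707099 151 [36. 34. 17.]
black [628.7  58.1  45.8]
```

View pics/crop0.png

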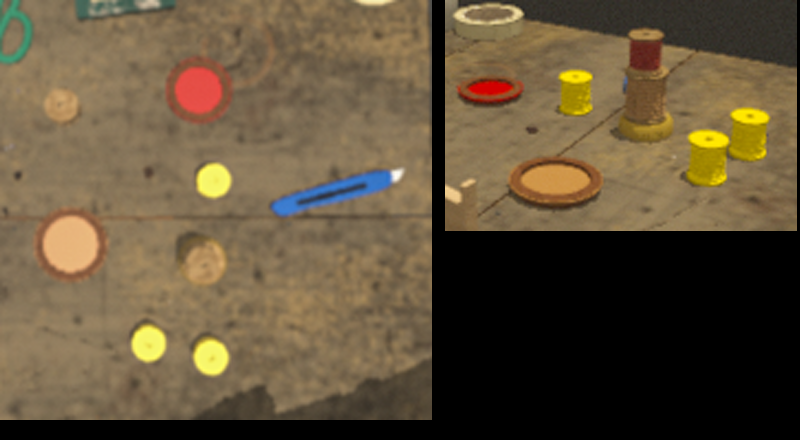

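The crop confirms it: a red-wound spool over tan over wax at (205,260) in the top part, with the yellow ones as decoys, and the knife at (335,192) with a white tip to the right. Next: square up the tool and move over the pile.

The manual's scale: shifts go in shares of 50 mm and turns go in shares of 2 rad. Converting my numbers, -45 mm is -0.9, -20 mm is -0.4, 0.1483 rad / 2 = 0.0742.

Call:
{"method": "shift_gripper", "body": {
  "offsets": [
    [94,[0,0,-0.4],0.0742],
    [94,[0,0,-0.4],0.0742],
    [94,[0,0,-0.4],0.0741],
    [94,[0.4,-0.9,0],0],
    [94,[0.4,-0.9,0],0],
    [94,[0.4,-0.9,0],0],
    [94,[0.4,-0.9,0],0],
    [94,[0.4,-0.9,0],0],
    [94,[0.3,-0.9,0],0],
    [94,[0.3,-0.9,0],0]
  ]
}}

```text
time_s: 1.1
eef_pos: [420.6, -292.3, 265.4]
orientation: [1.0, 0.0, -0.0, -0.0]
ft_force: [1.0, 0.2, -0.3]
opening: 93.7
grip_force: 0.0
```

Call:
{"method": "shift_gripper", "body": {
  "offsets": [
    [94,[0.3,-0.9,0],0],
    [94,[0.2,-0.9,0],0],
    [94,[0,-0.9,0],0],
    [94,[0,-0.8,0],0],
    [94,[0,0,0],0],
    [94,[0,0,0],0]
  ]
}}

```text
time_s: 1.7
eef_pos: [445.4, -118.8, 265.5]
orientation: [1.0, 0.001, 0.0, 0.0]
ft_force: [0.5, -0.5, 1.1]
opening: 94.1
grip_force: 0.0
```

```bash
python3 - <<'E'
from h import *
im,D,c=shot('wrist','w1'); s=sense(); print(s['eef_pos'],s['orientation'],s['time_s'])
E
```

```text
[ 445.30623885 -119.75958654  265.43241137] [ 9.99999992e-01 -7.09760142e-05 -6.73170958e-05  8.00231092e-05] 1.75
```

View pics/w1.png

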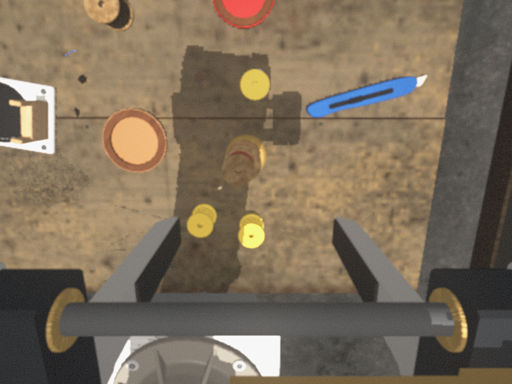

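The wrist view shows the pile at (243,160), tan dish at (135,140), knife at (365,96), caddy post at (33,120), and the decoys at (255,84), (202,221) and (251,231). Next, measure the heights.

```bash
cat > top.py <<'E'
import sys
from m import *
def layer(P,z0,z1,box):
    x0,x1,y0,y1=box; m=(P[...,2]>z0)&(P[...,2]<z1)&(P[...,0]>x0)&(P[...,0]<x1)&(P[...,1]>y0)&(P[...,1]<y1)
    q=P[m]
    if len(q)<5: return None
    (c,r)=cv2.minEnclosingCircle(q[:,:2].astype(np.float32)); return 'n',len(q),'mean',q.mean(0).round(1),'circ',np.round(c,1),round(r,1),'zmed',np.median(q[:,2]).round(1)
E
python3 - <<'E'
from top import *
im,D,c=load('wrist','w1'); P=cloud(c,D)
pb=(400,500,-160,-40)
print('red',layer(P,105,120,pb)); print('tan',layer(P,66,76,pb)); print('wax',layer(P,14,24,pb))
B=lambda *a,**k: blob(im,P,c,*a,**k)
B((90,95,180,185),(12,60,120),(30,200,255),'tandish')
B((300,65,440,125),(105,120,60),(135,255,255),'knife')
print('rim',layer(P,9.5,14,(410,525,0,110)))
t,Dt,ct=load('top','top0');Q=cloud(ct,Dt)
print('top: wax',layer(Q,14,24,pb),'posts A',layer(Q,50,66,(440,600,235,320)),'B',layer(Q,50,66,(440,600,130,225)))
print('ytop',layer(Q,30,50,(500,580,-150,-80)),'tin',layer(Q,20,40,(730,840,-100,60)))
print('kn',layer(P,12,24,(480,600,-340,-170)))
E
```

```text
red ('n', 811, 'mean', array([449.9, -98.4, 109.3]), 'circ', array([449.6, -98.3]), 18.1, 'zmed', np.float64(109.3))
tan ('n', 362, 'mean', array([ 458. , -108.2,   69.8]), 'circ', array([ 449. , -101.4]), 22.7, 'zmed', np.float64(69.2))
wax ('n', 269, 'mean', array([ 461.6, -112.4,   17.3]), 'circ', array([ 449.1, -104.7]), 27.3, 'zmed', np.float64(16.8))
tandish [  90   95   90   90 7692] [132.7 140.4] z -1.3 xy [467.   56.4] rectc [468.2  53.7] corners [[528.0, 108.0], [529.0, -13.0], [403.0, -5.0], [403.0, 126.0]]
knife [ 307   77  110   41 1493] [363.2  95.8] z 12.0 xy [ 528.2 -259.3] rectc [ 527.4 -257.4] corners [[520.0, -183.0], [556.0, -323.0], [535.0, -331.0], [498.0, -190.0]]
rim ('n', 299, 'mean', array([468. ,  49.1,  10.1]), 'circ', array([468.3,  50.1]), 42.5, 'zmed', np.float64(9.9))
top: wax ('n', 78, 'mean', array([ 455. , -102.7,   17.8]), 'circ', array([ 448.7, -104. ]), 28.5, 'zmed', np.float64(17.3)) posts A ('n', 26, 'mean', array([514.8, 284.5,  59.5]), 'circ', array([516.1, 284.2]), 25.9, 'zmed', np.float64(60.4)) B ('n', 28, 'mean', array([498.1, 170.9,  59.1]), 'circ', array([496.9, 172. ]), 26.2, 'zmed', np.float64(60.1))
ytop ('n', 133, 'mean', array([ 542.3, -116.3,   40.8]), 'circ', array([ 542.4, -116.3]), 17.9, 'zmed', np.float64(41.0)) tin ('n', 1256, 'mean', array([783.5, -11.5,  29.4]), 'circ', array([787.2, -26. ]), 85.1, 'zmed', np.float64(29.5))
kn ('n', 967, 'mean', array([ 528.1, -260.9,   12.8]), 'circ', array([ 527.7, -257.5]), 72.5, 'zmed', np.float64(12.7))
```

In the tool's units: 47 mm is 0.94, -21.4 mm is -0.428.

Call:
{"method": "shift_gripper", "body": {
  "offsets": [
    [94,[0.09,-0.428,0],0],
    [70,[0,0,0.94],0],
    [70,[0,0,0.94],0],
    [70,[0,0,0.94],0],
    [70,[0,0,0.6],0],
    [70,[0,0,0.36],0],
    [70,[0,0,0],0],
    [70,[0,0,0],0]
  ]
}}

```text
time_s: 2.55
eef_pos: [450.0, -98.7, 76.7]
orientation: [1.0, -0.001, -0.0, -0.0]
ft_force: [-0.0, -0.2, 0.1]
opening: 69.7
grip_force: 0.0
```

Call:
{"method": "shift_gripper", "body": {
  "offsets": [
    [20,[0,0,0],0],
    [20,[0,0,0],0],
    [20,[0,0,0],0],
    [20,[0,0,0],0],
    [20,[0,0,0],0],
    [20,[0,0,0],0]
  ]
}}

```text
time_s: 3.15
eef_pos: [450.0, -97.9, 76.6]
orientation: [1.0, 0.0, 0.0, 0.0]
ft_force: [-0.3, 0.1, 0.9]
opening: 32.5
grip_force: 30.0
```

In the tool's units: -40 mm is -0.8, -30 mm is -0.6.

Call:
{"method": "shift_gripper", "body": {
  "offsets": [
    [20,[0,0,-0.2],0],
    [20,[0,0,-0.6],0],
    [20,[0,0,-0.8],0],
    [20,[0.4,0,-0.4],0],
    [20,[0.8,0,0],0],
    [20,[0.8,0,0],0],
    [20,[0.8,0,0],0],
    [20,[0.4,0,0],0],
    [20,[0,0,0],0]
  ]
}}

```text
time_s: 4.05
eef_pos: [611.9, -97.3, 176.5]
orientation: [1.0, 0.0, 0.0, -0.0]
ft_force: [-0.8, -0.2, -0.5]
opening: 32.6
grip_force: 30.0
```

```bash
python3 - <<'E'
from top import *
im,D,c=shot('wrist','w2'); P=cloud(c,D); s=sense(); print(s['eef_pos'],s['opening'])
x,y=650,-103
f,cx,cy,Rm,o=c; q=Rm.T@(np.array([x,y,6])-o); u,v=int(cx+f*q[0]/q[2]),int(cy+f*q[1]/q[2]); print(u,v)
blob(im,P,c,(max(u-60,0),max(v-60,0),u+60,v+60),(0,160,80),(18,255,255),'red',z=6)
print('rim',layer(P,8,14,(600,700,-160,-50)))
E
```

```text
[610.36305702 -97.57789441 176.41703045] 32.56193163152825
262 136
red [ 236  111   51   51 1805] [258.9 136.3] z 4.1 xy [650.6 -99.4] rectc [ 650.7 -101.4] corners [[645.0, -63.0], [688.0, -96.0], [656.0, -140.0], [611.0, -107.0]]
rim ('n', 1571, 'mean', array([ 652. , -101.8,    9.1]), 'circ', array([ 650.7, -101.6]), 39.0, 'zmed', np.float64(9.0))
```

View pics/w2.png

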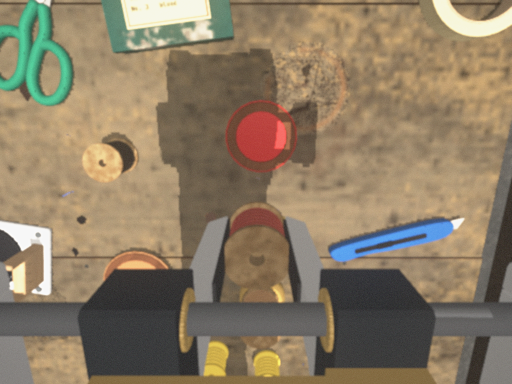

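The spool hangs level in the fingers at (257,255), and the dish is clear at (261,136). Lower it.

In the tool's units: 40.2 mm is 0.804, 4.4 mm is 0.088.

Call:
{"method": "shift_gripper", "body": {
  "offsets": [
    [20,[0.804,0.088,0],0],
    [20,[0,0,0.8],0],
    [20,[0,0,0.8],0],
    [20,[0,0,0.8],0],
    [20,[0,0,0.5],0],
    [20,[0,0,0.24],0],
    [20,[0,0,0.1],0],
    [20,[0,0,0],0],
    [20,[0,0,0],0]
  ]
}}

```text
time_s: 5.0
eef_pos: [650.9, -102.4, 16.1]
orientation: [1.0, -0.0, 0.001, 0.0]
ft_force: [0.9, -0.3, -0.1]
opening: 32.4
grip_force: 30.0
```

In the tool's units: 1.5 mm is 0.03.

Call:
{"method": "shift_gripper", "body": {
  "offsets": [
    [20,[0,0,0.03],0],
    [20,[0,0,0],0]
  ]
}}

```text
time_s: 5.2
eef_pos: [650.5, -102.4, 13.8]
orientation: [1.0, -0.0, 0.001, 0.0]
ft_force: [-0.5, 0.3, -0.2]
opening: 32.1
grip_force: 30.0
```

Call:
{"method": "shift_gripper", "body": {
  "offsets": [
    [20,[0,0,0.02],0],
    [20,[0,0,0],0]
  ]
}}

```text
time_s: 5.4
eef_pos: [650.2, -102.3, 12.1]
orientation: [1.0, -0.0, 0.0, -0.0]
ft_force: [0.3, -0.4, -0.9]
opening: 32.6
grip_force: 30.0
```

In the tool's units: -50 mm is -1, -45 mm is -0.9.

Call:
{"method": "shift_gripper", "body": {
  "offsets": [
    [50,[0,0,0],0],
    [50,[0,0,0],0],
    [55,[0,0,-0.2],0],
    [55,[0,0,-0.8],0],
    [80,[0,0,-0.9],0],
    [80,[-1,0,-0.9],0],
    [80,[-1,0,-0.4],0],
    [80,[-1,0,0],0],
    [80,[-0.8,0,0],0],
    [80,[0,0,0],0]
  ]
}}

```text
time_s: 6.4
eef_pos: [472.1, -102.9, 159.9]
orientation: [1.0, -0.001, -0.0, 0.001]
ft_force: [-0.5, 0.9, 0.2]
opening: 80.1
grip_force: 0.0
```

```bash
python3 - <<'E'
from top import *
im,D,c=shot('wrist','w3'); P=cloud(c,D); s=sense(); print(s['eef_pos'],s['opening'],s['time_s'])
pb=(400,520,-160,-40)
print('tan',layer(P,62,76,pb)); print('wax',layer(P,12,24,pb));print('red',layer(P,36,56,(610,690,-140,-60)))
E
```

```text
[ 474.96828981 -102.72849127  160.29795235] 79.58890438271412 6.45
tan ('n', 1872, 'mean', array([ 449.3, -101.4,   68.8]), 'circ', array([ 448.6, -101.3]), 23.3, 'zmed', np.float64(68.9))
wax ('n', 633, 'mean', array([ 463. , -107.9,   16.5]), 'circ', array([ 448.6, -104. ]), 28.2, 'zmed', np.float64(16.1))
red None
```

View pics/w3.png

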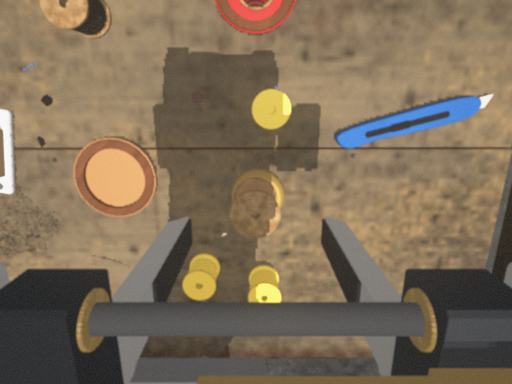

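The wrist view shows the tan spool on the wax at (256,205), with the red spool's foot in its dish at (258,5). Both are upright.

In the tool's units: 40 mm is 0.8, -25.7 mm is -0.514.

Call:
{"method": "shift_gripper", "body": {
  "offsets": [
    [80,[-0.514,-0.026,0],0],
    [80,[0,0,0],0],
    [80,[0,0,0.8],0],
    [80,[0,0,0.8],0],
    [80,[0,0,0.6],0],
    [80,[0,0,0.3],0],
    [80,[0,0,0.1],0],
    [80,[0,0,0],0],
    [80,[0,0,0],0]
  ]
}}

```text
time_s: 7.35
eef_pos: [451.9, -101.0, 29.8]
orientation: [1.0, -0.0, 0.001, 0.0]
ft_force: [-0.6, 0.0, 0.9]
opening: 79.8
grip_force: 0.0
```

In the tool's units: -2 mm is -0.04.

Call:
{"method": "shift_gripper", "body": {
  "offsets": [
    [80,[-0.04,0,0],0],
    [20,[0,0,0],0],
    [20,[0,0,0],0],
    [20,[0,0,0],0],
    [20,[0,0,0],0],
    [20,[0,0,0],0],
    [20,[0,0,0],0]
  ]
}}

```text
time_s: 8.05
eef_pos: [448.9, -101.1, 29.1]
orientation: [1.0, -0.0, 0.0, 0.0]
ft_force: [0.4, -0.2, 1.9]
opening: 41.8
grip_force: 30.0
```

Call:
{"method": "shift_gripper", "body": {
  "offsets": [
    [20,[0,0,-0.2],0],
    [20,[0,0,-0.6],0],
    [20,[0,0,-0.8],0],
    [20,[0,-0.8,0],0],
    [20,[0.1,-0.8,0],0],
    [20,[0.1,-0.6,0],0],
    [20,[0,0,0],0],
    [20,[0,0,0],0]
  ]
}}

```text
time_s: 8.85
eef_pos: [458.8, 9.3, 109.5]
orientation: [1.0, 0.001, 0.0, -0.0]
ft_force: [-0.1, -0.3, -1.2]
opening: 42.2
grip_force: 30.0
```

```bash
python3 - <<'E'
from top import *
im,D,c=shot('wrist','w4'); P=cloud(c,D); s=sense(); print(s['eef_pos'],s['opening'],s['time_s'])
print('rim',layer(P,7,14,(415,525,-5,105)), 'held',layer(P,115,165,(s['eef_pos'][0]-40,s['eef_pos'][0]+40,s['eef_pos'][1]-22,s['eef_pos'][1]+22)))
E
```

```text
[458.66500193   8.48728218 109.3220239 ] 42.05375795965556 8.9
rim ('n', 2585, 'mean', array([475.9,  55.3,   8.8]), 'circ', array([467.8,  51.2]), 44.2, 'zmed', np.float64(8.9)) held ('n', 7486, 'mean', array([462.3,   8.5, 146.5]), 'circ', array([458.2,   8.6]), 24.5, 'zmed', np.float64(149.5))
```

View pics/w4.png

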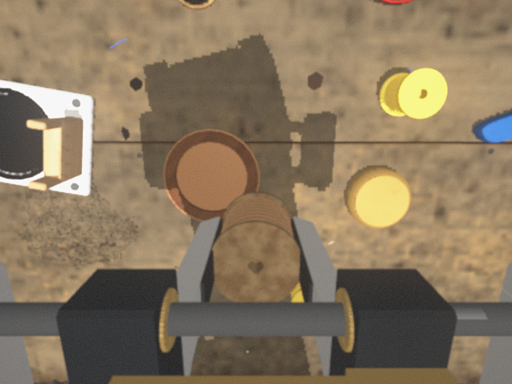

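The tan spool hangs level at (256,260), the wax is free at (379,197), and the dish is at (211,174).

In the tool's units: -42.2 mm is -0.844, 9.5 mm is 0.19.

Call:
{"method": "shift_gripper", "body": {
  "offsets": [
    [20,[0.19,-0.844,0],0],
    [20,[0,0,0.8],0],
    [20,[0,0,0.6],0],
    [20,[0,0,0.3],0],
    [20,[0,0,0.1],0],
    [20,[0,0,0],0],
    [20,[0,0,0],0]
  ]
}}

```text
time_s: 9.6
eef_pos: [468.9, 50.7, 19.8]
orientation: [1.0, -0.0, 0.0, 0.0]
ft_force: [0.9, -0.2, -0.1]
opening: 41.9
grip_force: 30.0
```

Call:
{"method": "shift_gripper", "body": {
  "offsets": [
    [20,[0,0,0.03],0],
    [20,[0,0,0],0]
  ]
}}

```text
time_s: 9.8
eef_pos: [468.8, 51.1, 18.1]
orientation: [1.0, -0.0, 0.001, -0.0]
ft_force: [-0.1, 0.3, 0.3]
opening: 41.9
grip_force: 30.0
```

In the tool's units: -45 mm is -0.9, 40 mm is 0.8.

Call:
{"method": "shift_gripper", "body": {
  "offsets": [
    [20,[0,0,0.02],0],
    [50,[0,0,0],0],
    [60,[0,0,0],0],
    [64,[0,0,0],0],
    [64,[0,0,-0.2],0],
    [64,[0,0,-0.6],0],
    [80,[0,0,-0.9],0],
    [80,[0,0.8,-0.4],0],
    [80,[0,0.9,0],0],
    [80,[0,0.7,0],0]
  ]
}}

```text
time_s: 10.8
eef_pos: [468.6, -71.0, 123.3]
orientation: [1.0, -0.0, 0.001, 0.0]
ft_force: [0.3, 0.6, -0.4]
opening: 80.0
grip_force: 0.0
```

Call:
{"method": "shift_gripper", "body": {
  "offsets": [
    [80,[-0.1,0,0],0],
    [80,[0,0,0],0]
  ]
}}

```text
time_s: 11.0
eef_pos: [462.9, -69.2, 122.1]
orientation: [1.0, -0.001, 0.0, -0.0]
ft_force: [-0.6, 0.7, -0.3]
opening: 79.9
grip_force: 0.0
```

```bash
python3 - <<'E'
from top import *
im,D,c=shot('wrist','w5'); P=cloud(c,D); s=sense(); print(s['eef_pos'],s['opening'],s['time_s'],s['qpos'].round(2))
print('wax',layer(P,12,24,(400,500,-150,-60)),'tan',layer(P,45,65,(430,510,10,90)))
E
```

```text
[463.23342772 -68.3310286  121.96765533] 79.88097605854637 11.05 [ 0.24  0.21 -0.26  2.13  0.07  0.82 -1.63]
wax ('n', 2585, 'mean', array([ 449.9, -103.5,   15.8]), 'circ', array([ 448.4, -104. ]), 28.4, 'zmed', np.float64(15.9)) tan ('n', 2534, 'mean', array([468.8,  50.2,  55.5]), 'circ', array([467.9,  50.8]), 23.5, 'zmed', np.float64(55.8))
```

View pics/w5.png

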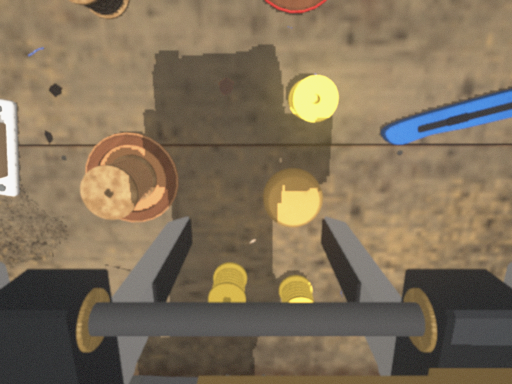

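The tan spool stands in its dish at (120,185) and the wax is clear at (293,200). Grip the wax.

In the tool's units: 40 mm is 0.8, 35.7 mm is 0.714.

Call:
{"method": "shift_gripper", "body": {
  "offsets": [
    [80,[-0.288,0.714,0],0],
    [80,[0,0,0.8],0],
    [80,[0,0,0.8],0],
    [80,[0,0,0.4],0],
    [80,[0,0,0.2],0],
    [80,[0,0,0.1],0],
    [80,[0,0,0],0],
    [80,[0,0,0],0]
  ]
}}

```text
time_s: 11.85
eef_pos: [449.7, -104.3, 7.4]
orientation: [1.0, 0.0, 0.001, 0.0]
ft_force: [-0.4, 0.6, 0.3]
opening: 80.0
grip_force: 0.0
```

In the tool's units: 2 mm is 0.04.

Call:
{"method": "shift_gripper", "body": {
  "offsets": [
    [80,[0,0,0.04],0],
    [30,[0,0,0],0],
    [30,[0,0,0],0],
    [30,[0,0,0],0],
    [30,[0,0,0],0],
    [30,[0,0,0],0]
  ]
}}

```text
time_s: 12.45
eef_pos: [449.1, -104.6, 4.7]
orientation: [1.0, -0.0, 0.0, 0.0]
ft_force: [-0.8, -0.6, 5.0]
opening: 57.3
grip_force: 30.0
```

Call:
{"method": "shift_gripper", "body": {
  "offsets": [
    [30,[0,0,-0.3],0],
    [30,[0,0,-0.6],0],
    [30,[0,0,-0.6],0],
    [30,[0,0,-0.6],0],
    [30,[0,0,0],0]
  ]
}}

```text
time_s: 12.95
eef_pos: [450.8, -104.8, 112.7]
orientation: [1.0, -0.0, 0.003, 0.0]
ft_force: [0.4, -0.3, -1.4]
opening: 57.6
grip_force: 30.0
```

```bash
python3 - <<'E'
from top import *
im,D,c=shot('wrist','w6'); P=cloud(c,D); s=sense(); x,y,z=s['eef_pos']; print(s['eef_pos'],s['opening'],s['time_s'])
print('wax',layer(P,z-12,z+22,(x-45,x+45,y-24,y+24)))
E
```

```text
[ 449.92934135 -104.75199237  110.90992854] 57.46404229603816 13.0
wax ('n', 6747, 'mean', array([ 453.9, -104.5,  123.3]), 'circ', array([ 450.1, -104.2]), 29.0, 'zmed', np.float64(123.9))
```

View pics/w6.png

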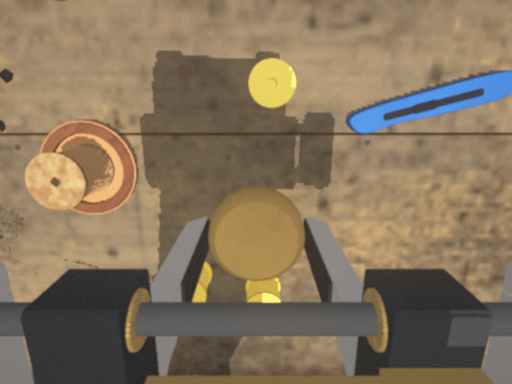

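The wax hangs level at (256,232). Move to the caddy and turn the closing line along the caddy's x.

In the tool's units: -44 mm is -0.88, -20 mm is -0.4, -0.141 rad / 2 = -0.0705.

Call:
{"method": "shift_gripper", "body": {
  "offsets": [
    [30,[0.16,-0.88,-0.4],0],
    [30,[0.16,-0.88,-0.4],0],
    [30,[0.16,-0.88,0],0],
    [30,[0.16,-0.88,0],0],
    [30,[0.16,-0.88,0],0],
    [30,[0,0,0],-0.0705],
    [30,[0,0,0],-0.0705],
    [30,[0,0,0],-0.0705],
    [30,[0,0,0],-0.0705],
    [30,[0,0,0],-0.0705]
  ]
}}

```text
time_s: 14.0
eef_pos: [488.3, 115.4, 148.1]
orientation: [0.937, 0.348, -0.001, -0.0]
ft_force: [-1.1, 0.3, -1.1]
opening: 57.6
grip_force: 30.0
```

Call:
{"method": "shift_gripper", "body": {
  "offsets": [
    [30,[0,0,0],-0.0705],
    [30,[0,0,0],-0.0705],
    [30,[0,0,0],-0.0705],
    [30,[0,0,0],-0.0705],
    [30,[0,0,0],-0.0705],
    [30,[0,0,0],0],
    [30,[0,0,0],0]
  ]
}}

```text
time_s: 14.7
eef_pos: [488.6, 115.3, 148.6]
orientation: [0.763, 0.646, -0.0, -0.001]
ft_force: [-0.1, 0.7, -0.5]
opening: 57.6
grip_force: 30.0
```

```bash
python3 - <<'E'
from top import *
im,D,c=shot('wrist','w7'); P=cloud(c,D); s=sense(); print(s['eef_pos'],s['orientation'],s['time_s'],s['qpos'].round(2))
print('A',layer(P,52,66,(440,600,240,320)),'B',layer(P,52,66,(440,600,130,215)))
E
```

```text
[488.6505267  115.3696047  148.84772464] [ 7.63022769e-01  6.46371401e-01 -3.54755771e-04 -3.74759877e-04] 14.75 [ 0.17  0.26 -0.6   2.01  0.19  0.92 -0.7 ]
A None B ('n', 230, 'mean', array([496.1, 172.9,  58.5]), 'circ', array([496.6, 172.4]), 26.2, 'zmed', np.float64(58.6))
```

View pics/w7.png

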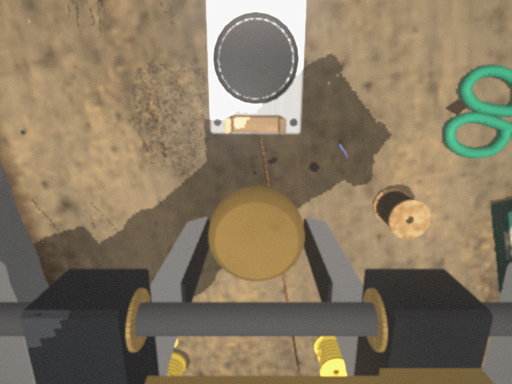

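The wax is held level at (256,232), the caddy ring is at (256,57) and the near post is at (255,125). The tool is almost aligned with the caddy.

```bash
python3 - <<'E'
from top import *
im,D,c=load('wrist','w7'); P=cloud(c,D)
g=cv2.cvtColor(im,cv2.COLOR_RGB2GRAY)
m=np.zeros_like(g); m[5:112,211:300]=(g[5:112,211:300]<110)*255
cnt=max(cv2.findContours(m,0,1)[0],key=cv2.contourArea); e=cv2.fitEllipse(cnt); print(e)
pts=np.array([onz(c,*q[0],10)[:2] for q in cnt]); ctr=cv2.minEnclosingCircle(pts.astype(np.float32)); print('ring',ctr)
# slab side edges at z=8
L=[];Rr=[]
for v in range(20,110,5):
    row=np.where((im[v,190:320].min(1)>140))[0]+190
    L.append(onz(c,row[0],v,8)[:2]);Rr.append(onz(c,row[-1],v,8)[:2])
for a in(L,Rr):
    vx,vy,x0,y0=cv2.fitLine(np.array(a,np.float32),1,0,.01,.01).ravel(); print('edge ang',np.degrees(np.arctan2(vy,vx))%180,x0,y0)
s=dict(orientation=np.load('w7.npz')['ori']); Rt=R.from_quat(s['orientation']).as_matrix(); print(np.degrees(np.arctan2(Rt[1,0],Rt[0,0])))
p=np.load('w7.npz')['pos']; x,y,z=p
w=layer(P,z-12,z+20,(x-30,x+30,y-45,y+45)); print('wax',w)
E
```

```text
((256.6335754394531, 66.11862182617188), (65.45700073242188, 82.57308197021484), 91.89081573486328)
ring ((505.8211364746094, 228.39207458496094), 39.36812973022461)
edge ang 79.92983 456.94296 214.58559
edge ang 79.604996 546.1128 197.63727
80.52117503488154
wax ('n', 7555, 'mean', array([488.5, 119.7, 159.1]), 'circ', array([487.1, 117.4]), 31.5, 'zmed', np.float64(159.8))
```

In the tool's units: 40 mm is 0.8, 38.1 mm is 0.762, 0.012 rad / 2 = 0.006.

Call:
{"method": "shift_gripper", "body": {
  "offsets": [
    [30,[0.76,-0.012,0],0.006],
    [30,[0.76,-0.012,0],0],
    [30,[0.762,-0.01,0],0],
    [30,[0,0,0],0],
    [30,[0,0,0.8],0],
    [30,[0,0,0.7],0],
    [30,[0,0,0.6],0],
    [30,[0,0,0.36],0],
    [30,[0,0,0.12],0],
    [30,[0,0,0],0]
  ]
}}

```text
time_s: 15.75
eef_pos: [506.0, 228.0, 20.0]
orientation: [0.766, 0.643, -0.001, -0.0]
ft_force: [0.8, -0.1, -1.3]
opening: 57.7
grip_force: 30.0
```

Call:
{"method": "shift_gripper", "body": {
  "offsets": [
    [30,[0,0,0],0]
  ]
}}

```text
time_s: 15.85
eef_pos: [506.9, 228.5, 21.4]
orientation: [0.766, 0.643, 0.0, 0.0]
ft_force: [-0.7, -0.1, -0.6]
opening: 57.4
grip_force: 30.0
```

In the tool's units: 5 mm is 0.1.

Call:
{"method": "shift_gripper", "body": {
  "offsets": [
    [30,[0,0,0.1],0],
    [30,[0,0,0],0]
  ]
}}

```text
time_s: 16.05
eef_pos: [506.7, 228.2, 15.8]
orientation: [0.766, 0.643, 0.0, 0.0]
ft_force: [0.2, -0.5, -1.9]
opening: 56.8
grip_force: 30.0
```

Call:
{"method": "shift_gripper", "body": {
  "offsets": [
    [30,[0,0,0.03],0],
    [30,[0,0,0],0]
  ]
}}

```text
time_s: 16.25
eef_pos: [506.5, 228.2, 14.1]
orientation: [0.766, 0.643, 0.0, 0.0]
ft_force: [0.7, 0.5, -1.7]
opening: 57.1
grip_force: 30.0
```

In the tool's units: -45 mm is -0.9, -35 mm is -0.7.

Call:
{"method": "shift_gripper", "body": {
  "offsets": [
    [66,[0,0,0],0],
    [74,[0,0,0],0],
    [74,[0,0,0],0],
    [74,[0,0,-0.2],0],
    [74,[0,0,-0.7],0],
    [74,[0,0,-0.9],0],
    [74,[0,0,-0.9],0],
    [74,[-0.6,0,-0.7],0],
    [74,[-0.6,0,0],0],
    [74,[0,0,0],0]
  ]
}}

```text
time_s: 17.25
eef_pos: [496.4, 165.6, 185.7]
orientation: [0.767, 0.642, 0.0, 0.001]
ft_force: [-0.5, 0.4, -1.9]
opening: 74.3
grip_force: 0.0
```

```bash
python3 - <<'E'
from top import *
im,D,c=shot('wrist','w8'); P=cloud(c,D); s=sense(); print(s['eef_pos'],s['time_s'])
print('wax',layer(P,18,30,(470,540,190,265)),'A',layer(P,52,66,(440,600,245,320)),'B',layer(P,52,66,(440,600,130,215)))
E
```

```text
[496.30426803 167.39754444 185.13171851] 17.3
wax ('n', 2274, 'mean', array([506.4, 229.2,  23.7]), 'circ', array([506.3, 228.7]), 28.4, 'zmed', np.float64(23.9)) A ('n', 225, 'mean', array([516.2, 286.4,  58.5]), 'circ', array([516.1, 286.3]), 26.2, 'zmed', np.float64(58.6)) B ('n', 169, 'mean', array([497.2, 173.3,  58.3]), 'circ', array([496.8, 172.8]), 26.1, 'zmed', np.float64(58.5))
```

View pics/w8.png

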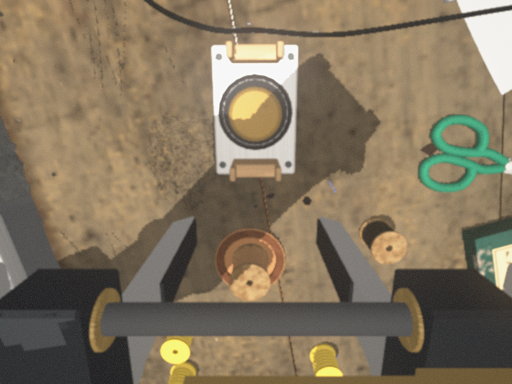

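The wax sits flat inside the ring at (255,112), with posts at (256,51) and (255,170). Next, the knife.

In the tool's units: -41 mm is -0.82, 9.5 mm is 0.19, -0.144 rad / 2 = -0.072.

Call:
{"method": "shift_gripper", "body": {
  "offsets": [
    [60,[-0.82,0.19,0],0],
    [60,[-0.82,0.19,0],0],
    [60,[-0.82,0.19,0],0],
    [60,[-0.82,0.19,0],0],
    [60,[-0.82,0.19,0],0],
    [60,[-0.82,0.19,0],0],
    [60,[-0.82,0.19,0],0],
    [60,[-0.82,0.19,0],0],
    [60,[-0.82,0.19,0],0],
    [60,[0,0,0],-0.072]
  ]
}}

```text
time_s: 18.3
eef_pos: [516.7, -213.9, 183.5]
orientation: [0.719, 0.695, -0.0, -0.0]
ft_force: [-0.5, 0.1, -0.2]
opening: 60.1
grip_force: 0.0
```

Call:
{"method": "shift_gripper", "body": {
  "offsets": [
    [60,[0,0,0],-0.072],
    [60,[0,0,0],-0.0715],
    [60,[0,0,0],0],
    [60,[0,0,0],0]
  ]
}}

```text
time_s: 18.7
eef_pos: [517.1, -208.5, 183.9]
orientation: [0.612, 0.791, 0.0, -0.0]
ft_force: [0.1, 0.4, -0.6]
opening: 59.9
grip_force: 0.0
```

```bash
python3 - <<'E'
from top import *
im,D,c=shot('wrist','w9'); P=cloud(c,D); s=sense(); print(s['eef_pos'],s['orientation'].round(4),s['time_s'],s['qpos'].round(2))
blob(im,P,c,(120,0,400,330),(105,120,60),(135,255,255),'knife',z=16)
E
```

```text
[ 517.12536662 -208.57050887  183.9480882 ] [ 6.117e-01  7.911e-01  1.000e-04 -2.000e-04] 18.75 [ 0.68  0.3  -0.49  1.87  0.16  1.02  0.38]
knife [ 245  151   19  116 1637] [254.1 209.8] z 12.1 xy [ 525.9 -252.6] rectc [ 525.4 -251. ] corners [[499.0, -188.0], [518.0, -183.0], [555.0, -321.0], [533.0, -326.0]]
```

View pics/w9.png

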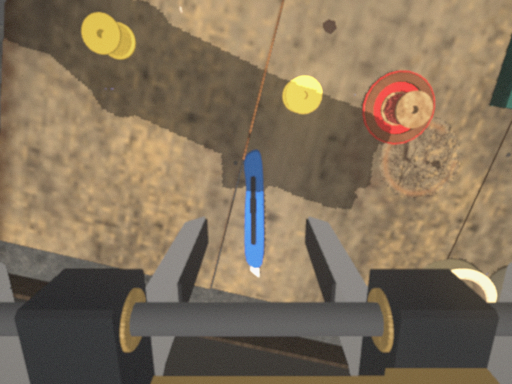

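The knife runs from (254,151) to the white tip at (256,276), parallel to tool x. The red spool stands in its dish at (410,108).

```bash
python3 - <<'E'
from top import *
im,D,c=load('wrist','w9'); P=cloud(c,D)
d=np.load('w9.npz'); Rt=R.from_quat(d['ori']).as_matrix()
hsv=cv2.cvtColor(im,cv2.COLOR_RGB2HSV); m=cv2.inRange(hsv,np.array((95,100,50)),np.array((125,255,255))); m[:,:235]=0;m[:,275:]=0
m[255:280,240:270]|=(im[255:280,240:270].min(-1)>150).astype(np.uint8)*255
v,u=np.where(m>0)
for z in(10,14): print('z',z,'tail/tip',[ (Rt.T@(onz(c,u[v==r].mean(),r,z)-d['pos'])).round(1) for r in(v.min(),v.max())])
q=np.array([Rt.T@(onz(c,a,b,14)-d['pos']) for a,b in zip(u,v)]); k=np.polyfit(q[:,0],q[:,1],1); print('slope,offset',k, 'at -54:',np.polyval(k,-54)); print('blue depth z max',np.percentile(P[m>0][:,2],[50,90]))
for n in('w1',):
    im,D,c=load('wrist',n); P=cloud(c,D); hsv=cv2.cvtColor(im,cv2.COLOR_RGB2HSV)
    mm=(im.min(-1)>150); mm[:60]=0;mm[100:]=0;mm[:,:405]=0;mm[:,432:]=0; vv,uu=np.where(mm); i=uu.argmax(); print('w1 tip',Rt.T@(onz(c,uu[i],vv[i],10)-d['pos']))
E
```

```text
z 10 tail/tip [array([ 24.3,  -1.6, 173.9]), array([-137.2,    2.2,  173.8])]
z 14 tail/tip [array([ 24.9,  -1.5, 169.9]), array([-134.7,    2.2,  169.8])]
slope,offset [-0.0071114  -2.92241633] at -54: -2.53840071168096
blue depth z max [12.01029008 13.0439591 ]
w1 tip [-137.0312022     4.44845985  173.80807935]
```

The manual's scale: shifts go in shares of 50 mm and turns go in shares of 2 rad. Converting my numbers, 45 mm is 0.9, 40 mm is 0.8.

Call:
{"method": "shift_gripper", "body": {
  "offsets": [
    [60,[-0.566,-0.02,0],0],
    [60,[-0.56,-0.028,0],0],
    [60,[0,0,0.9],0],
    [60,[0,0,0.9],0],
    [60,[0,0,0.8],0],
    [60,[0,0,0.6],0],
    [60,[0,0,0.24],0],
    [60,[0,0,0.1],0],
    [60,[0,0,0],0],
    [60,[0,0,0],0]
  ]
}}

```text
time_s: 19.75
eef_pos: [529.9, -264.4, 8.5]
orientation: [0.61, 0.792, 0.0, 0.001]
ft_force: [0.2, 0.5, 0.1]
opening: 60.0
grip_force: 0.0
```

In the tool's units: 3 mm is 0.06, 2 mm is 0.04.

Call:
{"method": "shift_gripper", "body": {
  "offsets": [
    [60,[0,0,0.06],0],
    [60,[0,0,0.04],0],
    [60,[0,0,0],0]
  ]
}}

```text
time_s: 20.05
eef_pos: [528.9, -264.2, 2.2]
orientation: [0.61, 0.792, -0.0, 0.0]
ft_force: [0.1, -0.3, 0.5]
opening: 60.2
grip_force: 0.0
```

Call:
{"method": "shift_gripper", "body": {
  "offsets": [
    [5,[0,0,0],0],
    [5,[0,0,0],0],
    [5,[0,0,0],0],
    [5,[0,0,0],0],
    [5,[0,0,0],0],
    [5,[0,0,0],0],
    [5,[0,0,0],0]
  ]
}}

```text
time_s: 20.75
eef_pos: [528.9, -264.1, 2.0]
orientation: [0.61, 0.792, 0.0, -0.0]
ft_force: [-0.2, 0.4, 0.8]
opening: 22.6
grip_force: 30.0
```

Call:
{"method": "shift_gripper", "body": {
  "offsets": [
    [5,[0,0,-0.3],0],
    [5,[0,0,-0.8],0],
    [5,[0,0,-0.9],0],
    [5,[0,0,-0.9],0],
    [5,[0,0,0],0]
  ]
}}

```text
time_s: 21.25
eef_pos: [531.9, -265.0, 154.0]
orientation: [0.61, 0.792, 0.001, 0.004]
ft_force: [0.1, -0.8, 0.4]
opening: 23.0
grip_force: 30.0
```

```bash
python3 - <<'E'
from top import *
im,D,c=shot('wrist','w10'); P=cloud(c,D); d=np.load('w10.npz'); Rt=R.from_quat(d['ori']).as_matrix(); s=sense();print(d['pos'],d['ori'],s['opening'],s['grip_force'],s['time_s'])
hsv=cv2.cvtColor(im,cv2.COLOR_RGB2HSV); m=cv2.inRange(hsv,np.array((95,100,50)),np.array((125,255,255))); m[:,:180]=0;m[:,330:]=0
L=(P-d['pos'])@Rt; q=L[(m>0)&(D>0)]; print('lo/hi',np.percentile(q,[1,50,99],axis=0).round(1)); k=np.polyfit(q[:,0],q[:,1],1),np.polyfit(q[:,0],q[:,2],1); print(k)
E
```

```text
[ 531.9199981  -265.02157781  154.04322838] [0.61021738 0.79222108 0.00090504 0.00443783] 22.936221540522645 30.000074501149356 21.3
lo/hi [[-39.9 -11.6 -11.8]
 [ 27.1   1.8 -10. ]
 [ 78.3  11.1  -7.5]]
(array([ 0.00939755, -0.05705523]), array([-0.16107733, -6.44775979]))
```

View pics/w10.png

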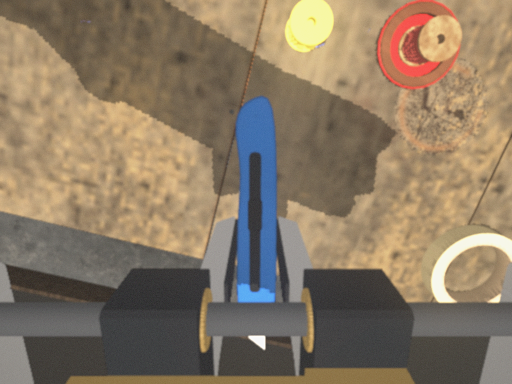

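The knife is held along tool x, tail at (258,97) and tip at (257,340). Check its pitch, then carry it over.

In the tool's units: 42 mm is 0.84, -8 mm is -0.16, 0.144 rad / 2 = 0.072.

```bash
python3 - <<'E'
from top import *
im,D,c=load('wrist','w10'); P=cloud(c,D); d=np.load('w10.npz'); Rt=R.from_quat(d['ori']).as_matrix()
hsv=cv2.cvtColor(im,cv2.COLOR_RGB2HSV); m=cv2.inRange(hsv,np.array((95,100,50)),np.array((125,255,255))); m[:,:230]=0;m[:,280:]=0
L=(P-d['pos'])@Rt; q=L[(m>0)&(D>0)]
for a in range(-60,90,15):
    b=q[(q[:,0]>=a)&(q[:,0]<a+15)]
    if len(b): print(a,len(b),np.median(b,axis=0).round(1))
print(R.from_quat(d['ori']).as_matrix()[:,2])
E
```

```text
-45 558 [-35.8   0.3 -10.1]
-30 645 [-22.4   2.7 -10. ]
-15 675 [ -7.3   2.7 -10. ]
0 678 [  7.1   3.1 -10. ]
15 660 [ 23.2   3.6 -10.1]
30 683 [ 37.4   3.5 -10. ]
45 927 [ 53.6   0.7 -10. ]
60 1055 [ 67.2  -0.9 -10. ]
75 230 [77.3  0.6 -9.7]
[ 0.00813602 -0.00398209 -0.99995897]
```

Call:
{"method": "shift_gripper", "body": {
  "offsets": [
    [5,[0,0,0],0.072],
    [5,[0,0,0],0.072],
    [5,[0,0,0],0.0715],
    [5,[0.84,-0.16,0],0],
    [5,[0.84,-0.16,0],0],
    [5,[0.84,-0.16,0],0],
    [5,[0.84,-0.16,0],0],
    [5,[0.84,-0.16,0],0],
    [5,[0.84,-0.16,0],0],
    [5,[0.84,-0.16,0],0]
  ]
}}

```text
time_s: 22.3
eef_pos: [523.5, 36.7, 146.7]
orientation: [0.765, 0.643, -0.0, -0.0]
ft_force: [-0.0, -0.4, -0.6]
opening: 23.3
grip_force: 30.0
```

Call:
{"method": "shift_gripper", "body": {
  "offsets": [
    [5,[0.84,-0.16,0],0],
    [5,[0.84,-0.16,0],0],
    [5,[0.84,-0.16,0],0],
    [5,[0,0,0],0],
    [5,[0,0,0],0]
  ]
}}

```text
time_s: 22.8
eef_pos: [521.6, 164.3, 146.5]
orientation: [0.765, 0.644, -0.0, -0.0]
ft_force: [-0.9, 0.2, -0.4]
opening: 23.1
grip_force: 30.0
```

```bash
python3 - <<'E'
from top import *
im,D,c=shot('wrist','w11'); P=cloud(c,D); d=np.load('w11.npz'); Rt=R.from_quat(d['ori']).as_matrix(); s=sense();print(d['pos'],d['ori'].round(4),np.degrees(np.arctan2(Rt[1,0],Rt[0,0])),s['opening'],s['time_s'])
print('A',layer(P,52,66,(440,600,245,320)),'B',layer(P,52,66,(440,600,130,215)))
E
```

```text
[521.61657013 164.28523713 146.53073361] [ 7.647e-01  6.443e-01 -5.000e-04 -4.000e-04] 80.23213760349878 23.160831404559087 22.85
A ('n', 312, 'mean', array([515.5, 286.6,  58.3]), 'circ', array([516.2, 286.6]), 26.3, 'zmed', np.float64(58.7)) B ('n', 115, 'mean', array([474.6, 177.5,  58. ]), 'circ', array([474.4, 177.1]), 6.8, 'zmed', np.float64(58.4))
```

In the tool's units: 35 mm is 0.7, 31 mm is 0.62.

Call:
{"method": "shift_gripper", "body": {
  "offsets": [
    [5,[0.62,-0.26,0],0],
    [5,[0.62,-0.26,0],0],
    [5,[0,0,0],0],
    [5,[0,0,0.7],0],
    [5,[0,0,0.6],0],
    [5,[0,0,0],0],
    [5,[0,0,0],0]
  ]
}}

```text
time_s: 23.55
eef_pos: [507.6, 227.9, 82.3]
orientation: [0.766, 0.643, -0.001, -0.0]
ft_force: [-0.3, 0.3, -1.0]
opening: 23.1
grip_force: 30.0
```

```bash
python3 - <<'E'
from top import *
im,D,c=shot('wrist','w12'); P=cloud(c,D); d=np.load('w12.npz'); print(d['pos'])
print('A',layer(P,53,64,(440,600,270,320)))
E
```

```text
[507.58668884 227.89386245  82.34118333]
A ('n', 418, 'mean', array([516.2, 287.2,  58.5]), 'circ', array([516.5, 287.7]), 26.2, 'zmed', np.float64(58.7))
```

View pics/w12.png

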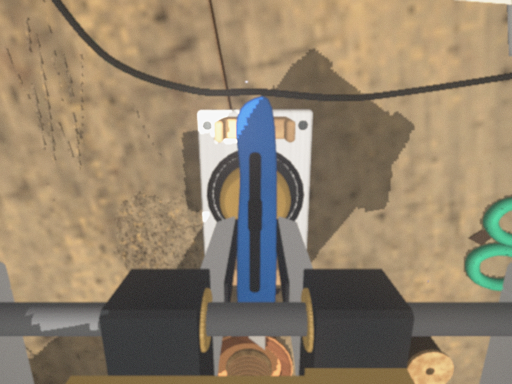

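The knife is above the notch: the prongs show on both sides at (222,128) and (290,128).

In the tool's units: 15 mm is 0.3, 10 mm is 0.2.

Call:
{"method": "shift_gripper", "body": {
  "offsets": [
    [5,[0.02,-0.02,0.3],0],
    [5,[0,0,0.2],0],
    [5,[0,0,0.1],0],
    [5,[0,0,0],0]
  ]
}}

```text
time_s: 24.0
eef_pos: [506.2, 229.9, 51.3]
orientation: [0.765, 0.643, -0.001, -0.0]
ft_force: [-0.1, 0.0, -1.0]
opening: 23.0
grip_force: 30.0
```

Call:
{"method": "shift_gripper", "body": {
  "offsets": [
    [5,[0,0,0.08],0],
    [5,[0,0,0],0]
  ]
}}

```text
time_s: 24.2
eef_pos: [506.6, 230.1, 47.8]
orientation: [0.765, 0.643, -0.0, -0.0]
ft_force: [0.4, 0.2, -0.0]
opening: 22.9
grip_force: 30.0
```

Call:
{"method": "shift_gripper", "body": {
  "offsets": [
    [5,[0,0,0.03],0],
    [5,[0,0,0],0]
  ]
}}

```text
time_s: 24.4
eef_pos: [506.6, 230.1, 46.5]
orientation: [0.766, 0.643, 0.0, 0.0]
ft_force: [0.4, 1.0, -0.7]
opening: 23.0
grip_force: 30.0
```

In the tool's units: -40 mm is -0.8, -25 mm is -0.5.

Call:
{"method": "shift_gripper", "body": {
  "offsets": [
    [5,[0,0,0.02],0],
    [5,[0,0,0],0],
    [40,[0,0,0],0],
    [45,[0,0,0],0],
    [45,[0,0,-0.1],0],
    [45,[0,0,-0.4],0],
    [45,[0,0,-0.8],0],
    [45,[-0.5,0,-0.8],0],
    [45,[-0.5,0,-0.8],0],
    [45,[0,0,0],0]
  ]
}}

```text
time_s: 25.4
eef_pos: [500.1, 179.0, 195.7]
orientation: [0.766, 0.642, 0.003, 0.002]
ft_force: [0.3, 0.7, -0.6]
opening: 44.8
grip_force: 0.0
```

Call:
{"method": "shift_gripper", "body": {
  "offsets": [
    [45,[0,0,0],0],
    [45,[0,0,0],0],
    [45,[0,0,0],0]
  ]
}}

```text
time_s: 25.7
eef_pos: [497.4, 181.3, 189.5]
orientation: [0.765, 0.644, -0.001, -0.001]
ft_force: [-1.0, 0.0, -0.5]
opening: 45.1
grip_force: 0.0
```

```bash
python3 - <<'E'
from top import *
im,D,c=shot('wrist','w13'); P=cloud(c,D); s=sense(); print(s['eef_pos'],s['time_s'],s['ft_force'])
for t in('side','top'): shot(t,t+'1')
A=layer(P,53,64,(440,600,270,320));print(A)
hsv=cv2.cvtColor(im,cv2.COLOR_RGB2HSV); m=cv2.inRange(hsv,np.array((95,100,50)),np.array((125,255,255)))
q=P[(m>0)&(np.abs(P[...,2]-57)<12)]; q=q[(q[:,1]>120)&(q[:,1]<330)]
th=np.radians(79.8); ax=np.array([[np.sin(th),-np.cos(th)],[np.cos(th),np.sin(th)]])
l=(q[:,:2]-[506.4,229])@ax.T; print('caddy frame lo/hi',l.min(0),l.max(0),np.median(l,0),'z',np.median(q[:,2]))
P=cloud(*(lambda a:(a[2],a[1]))(load('top','top1')))
print('red',layer(P,36,56,(610,690,-140,-60)),'tan',layer(P,50,66,(430,510,10,90)),'black',layer(P,36,56,(595,665,30,85)))
a=cv2.resize(im[:,:,::-1],(400,300)); b=cv2.imread('pics/side1.png')[160:310,150:350]; cv2.imwrite('pics/fin.png',np.hstack([a,cv2.resize(b,(400,300))]))
E
```

```text
[497.44204777 181.31637673 189.53992253] 25.75 [ 0.2134505  -0.33072891 -0.49714974]
('n', 1100, 'mean', array([516. , 288.2,  55.6]), 'circ', array([516.2, 286.9]), 26.1, 'zmed', np.float64(55.2))
caddy frame lo/hi [-11.67219709 -64.59674725] [11.64102635 80.31342785] [ 0.80395508 10.01797965] z 55.01218744222979
red ('n', 132, 'mean', array([ 649.8, -102.3,   47.1]), 'circ', array([ 649.6, -102.5]), 17.9, 'zmed', np.float64(47.2)) tan ('n', 219, 'mean', array([468.7,  50.6,  58.5]), 'circ', array([468.5,  50.8]), 22.9, 'zmed', np.float64(58.6)) black ('n', 163, 'mean', array([628.7,  58.2,  45.3]), 'circ', array([628.9,  58.8]), 20.2, 'zmed', np.float64(45.4))
```

View pics/fin.png

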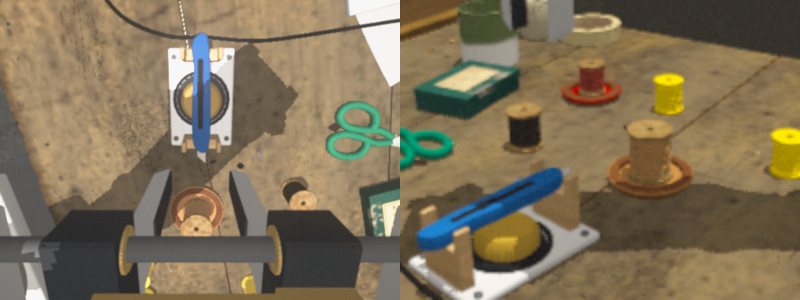

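The left part shows the knife lying centrally in both notches, from (200,35) to (205,155), over the wax. The right part shows the red and tan spools upright in their dishes at (591,85) and (650,155), and the black spool and tin untouched. The gripper is clear.

```bash
python3 -c "
from rig import *
print(finish_job())"
```

```text
the job is handed in; nothing more can be done
None
```

The job is handed in; I got no verdict back. In the last images both spools stand in their dishes, the wax sits flat in the ring, the knife lies centrally in both notches, the black spool and the tin look undisturbed, and the gripper is clear (25.8 s of the 120 s used).

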